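# Set out the control bottles for the analyser

### The job

Set out the three brown control bottles for the analyser: stand each one in the round stand whose rim has the colour of the bottle's cap, and clear the empty beaker that occupies the black stand into the blue tray. Keep everything upright, and leave the two white bottles standing where they are.

Things in the scene. Friction and masses are not known exactly. Their poses are not given: they have to be found in the camera images.
- bottle_black: brown bottle with a black screw cap and a green band round its label; 40 mm across, 85 mm tall with its cap, straight-sided to about 50 mm; loose, 70 to 225 g, stands upright on the worktop. Origin: centre of its underside; z up along the bottle.
- bottle_yellow: brown bottle with a yellow screw cap and a blue band round its label; 44 mm across, 90 mm tall with its cap, straight-sided to about 55 mm; loose, 70 to 225 g, stands upright on the worktop. Origin: centre of its underside; z up along the bottle.
- bottle_white: brown bottle with a white screw cap and a purple band round its label; 44 mm across, 90 mm tall with its cap, straight-sided to about 55 mm; loose, 70 to 225 g, stands upright on the worktop. Origin: centre of its underside; z up along the bottle.
- stand_black: low round stand fixed to the worktop: grey foot disc 82 mm across and 4 mm high, black rim 75 mm outside and 64 mm inside diameter whose top is 14 mm above the worktop, dark floor 5 mm above the worktop. Origin: centre of its underside (worktop level); z up. At the start the empty beaker stands in it.
- stand_yellow: low round stand fixed to the worktop: grey foot disc 82 mm across and 4 mm high, yellow rim 75 mm outside and 64 mm inside diameter whose top is 14 mm above the worktop, dark floor 5 mm above the worktop. Origin: centre of its underside (worktop level); z up.
- stand_white: low round stand fixed to the worktop: grey foot disc 82 mm across and 4 mm high, white rim 75 mm outside and 64 mm inside diameter whose top is 14 mm above the worktop, dark floor 5 mm above the worktop. Origin: centre of its underside (worktop level); z up.
- beaker: empty translucent plastic beaker, 51 mm across the rim, about 47 mm across the foot, 52 mm tall, 25 to 50 g; loose, stands upright in the black-rimmed stand at the start, so its foot is 5 mm above the worktop. Origin: centre of its underside; z up.
- tray: small square blue tray fixed to the worktop, 86 x 86 mm outside, walls 4 mm thick and 12 mm high, inner floor about 4 mm above the worktop. Origin: centre of its underside (worktop level); x and y along its sides, z up.
- wash_bottle: white bottle with a blue screw cap and a red band round its label; 48 mm across, 105 mm tall with its cap, straight-sided to about 65 mm; loose, 70 to 225 g, stands upright on the worktop. Origin: centre of its underside; z up along the bottle. Not part of the job: stays where it is.
- dropper_bottle: small white bottle with a white cap and a red band, 26 mm across, 68 mm tall; loose, stands upright. Origin: centre of its underside; z up. Not part of the job: stays where it is. (Tall fixed machines enclose the work area: left of y = 0.13 beyond x = 0.45, behind x = 0.72, and on the right a round one reaching y = -0.27 at x = 0.65, y = -0.37 at x = 0.50.)

How it is judged (in metres and radians):
At the end, for the whole second after the job is handed in: Each brown bottle stands upright on the floor of the stand matching its cap, within 13 mm of its centre; the beaker upright on the tray floor within 25 mm of its centre (tilts under 0.1 rad); all at rest; both white bottles upright within 30 mm of their start (horizontal distance between bottle_black and stand_black below 0.013 m and z of bottle_black in the frame of stand_black between 0.002 and 0.009 m and angle between each of bottle_black, bottle_yellow, bottle_white, beaker, wash_bottle, dropper_bottle's own z axis and vertical below 0.1 rad and linear speed of each of bottle_black, bottle_yellow, bottle_white, beaker below 0.02 m/s and horizontal distance between bottle_yellow and stand_yellow below 0.013 m and z of bottle_yellow in the frame of stand_yellow between 0.002 and 0.009 m and horizontal distance between bottle_white and stand_white below 0.013 m and z of bottle_white in the frame of stand_white between 0.002 and 0.009 m and horizontal distance between beaker and tray below 0.025 m and z of beaker in the frame of tray below 0.009 m and distance of each of wash_bottle, dropper_bottle from where it was at the start of the episode below 0.03 m); the robot touches nothing.
It fails at once if a bottle or the beaker was tipped over (angle between any of bottle_black, bottle_yellow, bottle_white, wash_bottle, dropper_bottle, beaker's own z axis and vertical above 0.7 rad).
It fails at once if one of the two white bottles was moved away (distance of any of wash_bottle, dropper_bottle from where it was at the start of the episode above 0.03 m).
It also fails if it takes over 88 s, if anything falls off the work surface, if the arm or the gripper's body presses on something with over 40 N, if the wrist force passes 120 N, or if a joint passes its speed limit or range.

### The arm

A 6-joint arm with a two-finger parallel gripper is mounted at the origin on a cart in front of the work surface, level with it; the furniture and walls round the work are solid. World frame = base frame: x ahead of the robot, y to its left, z up, the work surface at z = 0. Lengths are in m, angles in degrees, forces in N, time in s.
With the tool pointing down it reaches from about 0.25 to 0.725 m from the base axis. Payload 9.7 kg.
Tool frame: the origin (TCP) lies between the finger pads; the fingertips stand 19 mm ahead of it and the grasp point (between the pads) is the TCP; x points along the fingers, y is the direction in which the jaws open and shut, and the axes are right-handed (so a half turn about x gives the same grasp; the last joint's range is limited). The gripper opens to 85 mm and grips with 20 to 120 N. Pads are 22 mm wide; open, the fingers measure 114 mm over their backs; the gripper's body (76 mm by 85 mm) begins 54 mm behind the grasp point. The pads swing forward as they close: fully open they stand 13 mm farther back than shut.
Start: joints at [72.078, 4.979, 10.078, 95.1, 0, 90], TCP at [0.169, 0.523, 0.25] pointing down, gripper open.
Joint ranges: [-179.16, 179.16], [-48.56, 103.87], [-65.8, 70.77], [-126.05, 130.52], [-82.76, 87.17], [-180, 180]. Speed limits (degrees/s): [127.2, 127.2, 147.25, 180, 180, 180].

### API

Orientations are given as [roll, pitch, yaw] about the fixed x, y, z axes, in that order (R = Rz(yaw) Ry(pitch) Rx(roll)).
In Python, from workcell import bot gives the robot as it stands. The module is installed in compiled form; this text tells all that it offers.
- The arm moves only by the shell command python3 -m handwheel 'ROWS' [FORCE]. ROWS is JSON, a list of rows, each a list of 7 numbers: the turn, a rotation vector about the tool's x, y, z in degrees, then the shift along the tool's x, y, z in m, then the closure, from -1 (fully open) to 1 (shut), so that 0 is half open. In form: [[ax, ay, az, dx, dy, dz, fingers], ...]. A call has 1 to 20 rows; each row is the pose to reach, as a shift and turn from the pose commanded when the call began, along the tool's axes at that moment; what a row does not reach only later rows make up. A row lasts 1/8 s, in which the tool goes at most 62.5 mm and 10.7 degrees, less where a joint would pass 70% of its speed; a pose out of reach is approached as far as the arm can. A call with a gripper value outside its range is refused whole. The fingers move at their own pace and stop on an object; FORCE is the grip in N (left out, the last holds). Time passes only in rows, so rows that repeat a pose let the fingers close. It gives the time, the measured TCP pose, the force and the opening at its end, in the units of the state.
- bot.get_obs(): the state, without advancing time (a new reading comes with each control period).
- bot.camera(name): name is "scene" or "top" or "wrist"; returns a dict with "frame" (400x640x3 uint8, red, green, blue), "fx", "fy", "cx", "cy" (pixels), "k1" (the pictures are not rectified: a ray, as slopes to the right and down, at radius r is drawn at 1 + k1 r^2 times it, then the intrinsics apply), "R" (3x3) and "t" (3): a world point X has camera coordinates R X + t; the wrist camera has in their place "tool_from_camera" (4x4, takes a point from camera to tool coordinates, whose origin is the TCP and whose axes are the tool frame's). Camera axes: x right, y down, z forward; pixel columns grow to the right and rows downward; lengths in m; the calibration is good to about 2 mm. A picture is of the moment at which its call begins: read the wrist's pose just before it. There is no depth.
- bot.job_done(): hands the job in, once; it reports no verdict.
Trained networks look in a picture, given as the dict that the camera call returned (one of the last four; its "shot" number tells which), for a name from the list of things; names that differ only in an ending like _2 or _b are one class to them, and where a whole thing is asked for, a point or a joint stands for the part that bears it (a point fixed in the world has none). Each returns a list of dicts, best first, with "conf" (0 to 1); they miss things now and then, are a little off and sometimes report something else, mostly with a low value. They report only what shows in the picture. A call takes as long as a camera call.
- bot.look_for(name, picture): "bbox" ([left, top, width, height] as shares, 0 to 1, of the picture: columns of its width, rows of its height, round what is visible of it).
- bot.tip_of(name, picture): "centre" ([column, row] as shares, 0 to 1, of the picture: columns of its width, rows of its height: a listed point, or the origin of a listed thing).
The state is a dict: "time": time; "q": joint angles; "qd": joint speeds; "joint_efforts": joint torques, N m; "ee_pos": TCP position; "tcp_rot": TCP orientation; "wrist_force": force on the tool from outside, world axes, zero at the start; "torque": the same for the moment, N m; "opening": finger opening in m.
Only numpy, scipy, OpenCV 4.12 (cv2) and the standard library are available. Lean on these libraries where they do the work, as an engineer would, in place of code of your own. Each camera call takes 0.05 s, during which the arm holds its last target.

## Working session

There is one attempt and no reset: what is moved stays moved. The work goes in short steps, Python scripts to look and compute and a shell command to move; the robot and the scene stay as the last step left them, time stands still between calls to the robot, and variables do not carry over. Pictures are saved under pics/ and viewed, and the job is handed in when it is done.

```bash
mkdir -p pics; ls
cat > h.py <<'E'
import numpy as np, cv2
from workcell import bot
def save(p,n): cv2.imwrite('pics/'+n+'.png', p['frame'][:,:,::-1])
def ray(p,u,v):
    K=np.array([[p['fx'],0,p['cx']],[0,p['fy'],p['cy']],[0,0,1]])
    xd=np.array([(u-p['cx'])/p['fx'],(v-p['cy'])/p['fy']]); x=xd.copy()
    for _ in range(50): x=xd/(1+p['k1']*(x@x))
    return np.array([x[0],x[1],1.])
def onz(p,u,v,z):
    R=np.array(p['R']);t=np.array(p['t']); d=R.T@ray(p,u,v); o=-R.T@t
    return o+d*(z-o[2])/d[2]
def proj(p,X):
    c=np.array(p['R'])@X+np.array(p['t']); x=c[:2]/c[2]; x=x*(1+p['k1']*(x@x))
    return np.array([p['fx']*x[0]+p['cx'],p['fy']*x[1]+p['cy']])
E
python3 - <<'E'
from h import *
o=bot.get_obs(); print({k:np.round(v,3).tolist() for k,v in o.items()})
names="bottle_black bottle_yellow bottle_white stand_black stand_yellow stand_white beaker tray wash_bottle dropper_bottle".split()
for c in ['scene','top']:
    p=bot.camera(c); save(p,c+'0'); print(c,np.round(p['t'],3))
    for n in names:
        r=bot.tip_of(n,p)[:2]; b=bot.look_for(n,p)[:1]
        z=dict(beaker=.005).get(n,0)
        for q in r:
            u,v=q['centre'][0]*640,q['centre'][1]*400
            print(c,n,round(q['conf'],2),round(u),round(v),np.round(onz(p,u,v,z),3)[:2])
        for q in b: print('   box',round(q['conf'],2),np.round(np.array(q['bbox'])*[640,400,640,400]))
print(bot.get_obs()['time'])
E
```

```text
pics
{'time': 0.0, 'q': [72.078, 5.012, 10.032, 95.097, -0.001, 90.002], 'qd': [0.09, 0.069, -0.015, -0.04, 0.112, -0.033], 'joint_efforts': [-0.001, -52.039, 46.481, 0.016, 0.0, 0.0], 'ee_pos': [0.169, 0.523, 0.25], 'tcp_rot': [-89.322, 89.923, -107.245], 'wrist_force': [-0.047, -0.085, -0.062], 'torque': [-0.007, 0.037, 0.018], 'opening': 0.085}
scene [-0.437  0.291  0.691]
scene bottle_black 0.65 316 235 [ 0.493 -0.154]
   box 0.78 [307. 206.  20.  33.]
scene bottle_yellow 0.65 271 203 [ 0.501 -0.015]
   box 0.79 [265. 171.  17.  38.]
scene bottle_white 0.77 321 268 [ 0.434 -0.212]
scene bottle_white 0.62 368 310 [ 0.417 -0.337]
   box 0.62 [309. 241.  25.  39.]
scene stand_black 0.83 293 162 [0.633 0.03 ]
scene stand_yellow 0.7 369 308 [ 0.42  -0.337]
   box 0.65 [347. 287.  45.  41.]
scene stand_white 0.97 359 210 [ 0.606 -0.187]
   box 0.93 [339. 194.  42.  28.]
scene beaker 0.83 294 162 [0.631 0.027]
   box 0.78 [284. 139.  20.  28.]
scene tray 0.87 311 190 [ 0.589 -0.064]
   box 0.67 [292. 167.  47.  38.]
   box 0.83 [206. 172.  27.  49.]
scene dropper_bottle 0.82 269 239 [ 0
[... 172 characters left out ...]
.61 264 207 [ 0.505 -0.018]
   box 0.87 [248. 188.  26.  29.]
top bottle_white 0.59 357 244 [ 0.425 -0.218]
top stand_black 0.92 246 151 [0.632 0.028]
   box 0.88 [229. 134.  34.  35.]
top stand_yellow 0.94 410 247 [ 0.42  -0.331]
   box 0.89 [389. 228.  42.  43.]
top stand_white 0.73 345 160 [ 0.612 -0.192]
   box 0.7 [326. 144.  37.  35.]
top beaker 0.58 243 152 [0.626 0.035]
   box 0.88 [228. 130.  26.  33.]
top tray 0.68 330 211 [ 0.496 -0.161]
top tray 0.56 287 170 [ 0.588 -0.065]
   box 0.66 [263. 150.  45.  44.]
top wash_bottle 0.81 224 249 [0.411 0.065]
   box 0.9 [203. 234.  36.  22.]
top dropper_bottle 0.72 289 246 [ 0.42  -0.074]
top dropper_bottle 0.15 327 211 [ 0.497 -0.153]
2.1
```

Run:
```python
import cv2
for c,(y0,y1,x0,x1) in {'scene':(110,350,180,440),'top':(110,300,180,440)}.items():
    a=cv2.imread(f'pics/{c}0.png')[y0:y1,x0:x1]
    cv2.imwrite(f'pics/{c}0z.png',cv2.resize(a,None,fx=3,fy=2.45 if c=='scene' else 3,interpolation=cv2.INTER_CUBIC))
```

```text
(no output)
```

View pics/scene0z.png

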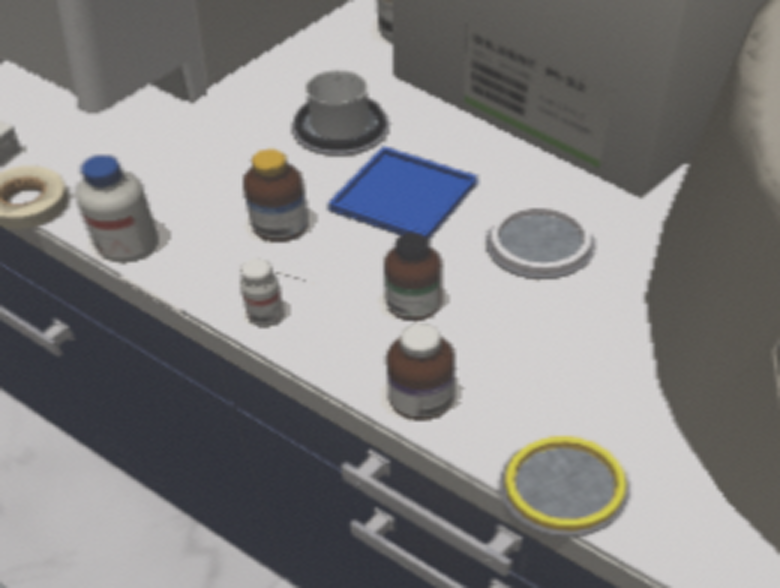

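View pics/top0z.png

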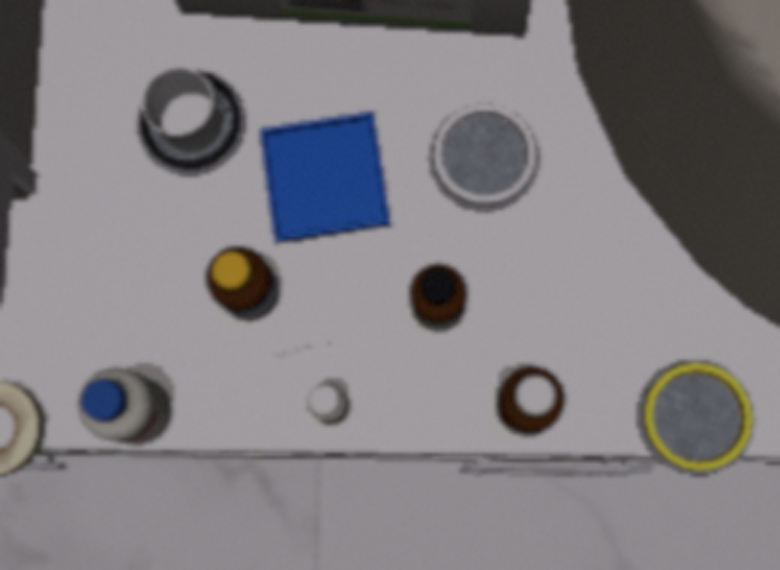

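View pics/scene0.png

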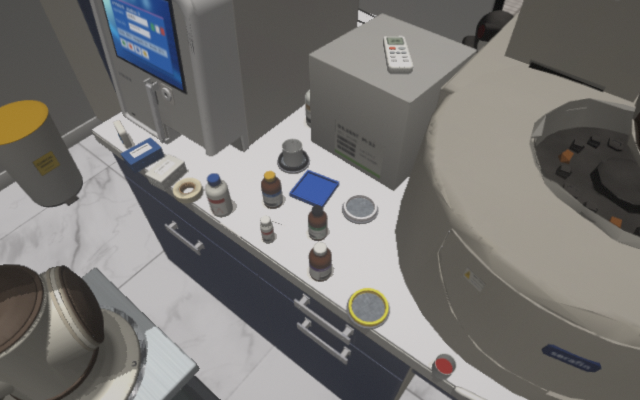

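The images show all ten things. The networks' positions agree between the cameras, apart from a few false hits such as the tray at the black bottle. Next I refine the positions with caps and rims.

```bash
cat >> h.py <<'E'
from scipy.spatial.transform import Rotation as Ro
def Rt(o=None):
    o=o or bot.get_obs(); return Ro.from_euler('xyz',o['tcp_rot'],degrees=True).as_matrix()
E
python3 - <<'E'
from h import *
print(np.round(Rt(),3).tolist())
ps={c:bot.camera(c) for c in ['scene','top']}
est={'yellowcap':(.503,-.016,.083),'blackcap':(.496,-.154,.078),'whitecap':(.43,-.214,.083),'tray':(.588,-.065,.01),'yrim':(.42,-.333,.014)}
for c,p in ps.items():
    f=cv2.resize(p['frame'],None,fx=4,fy=4,interpolation=cv2.INTER_CUBIC); h=cv2.cvtColor(f,cv2.COLOR_RGB2HSV).astype(int); H,S,V=h[...,0],h[...,1],h[...,2]
    m={'yellowcap':(H>12)&(H<35)&(S>150)&(V>110),'blackcap':(V<50)&(S<140),'whitecap':(S<60)&(V>125),'tray':(H>100)&(H<130)&(S>140),'yrim':(H>20)&(H<35)&(S>110)}
    for n,e in est.items():
        u,v=proj(p,np.array(e)); r=9 if 'cap' in n else 32
        M=np.zeros(f.shape[:2],np.uint8); sl=np.s_[int(4*(v-r)):int(4*(v+r)),int(4*(u-r)):int(4*(u+r))]
        M[sl]=(m[n][sl]*255)
        k,l,s,cc=cv2.connectedComponentsWithStats(M)
        i=1+s[1:,4].argmax(); 
        cn,_=cv2.findContours((l==i).astype(np.uint8),cv2.RETR_EXTERNAL,cv2.CHAIN_APPROX_NONE); cn=max(cn,key=len)
        (eu,ev),ax,an=cv2.fitEllipse(cn); 
        if n=='tray': eu,ev=cc[i]
        eu,ev=(eu-1.5)/4,(ev-1.5)/4
        print(c,n,np.round([eu,ev],1),'box',np.round(s[i,:4]/4,1),'exp',np.round([u,v],1),'pos',np.round(onz(p,eu,ev,e[2]),4)[:2])
    # overlay
    f=p['frame'].copy()
    for nm,(x,y,z,r) in {'sb':(.632,.029,.014,.0375),'sw':(.609,-.189,.014,.0375),'sy':(.420,-.333,.014,.0375),'bk':(.629,.03,.057,.0255),'w':(.430,-.214,0,.022),'b':(.496,-.154,0,.02),'y':(.503,-.016,0,.022)}.items():
        pts=np.array([proj(p,np.array([x+r*np.cos(a),y+r*np.sin(a),z])) for a in np.linspace(0,6.28,60)])
        if nm=='sb': F=cv2.resize(f,None,fx=4,fy=4,interpolation=cv2.INTER_CUBIC)
        cv2.polylines(F,[np.round(pts*4+1.5).astype(int)],True,(255,0,0),1)
    y0,y1,x0,x1=(125,335,225,405) if c=='scene' else (125,275,220,440)
    a=F[4*y0:4*y1,4*x0:4*x1][:,:,::-1]; s=min(800/a.shape[1],600/a.shape[0]); cv2.imwrite(f'pics/{c}1.png',cv2.resize(a,None,fx=s,fy=s,interpolation=cv2.INTER_AREA))
E
```

```text
[[0.0, 0.308, 0.951], [-0.0, 0.951, -0.308], [-1.0, -0.0, 0.0]]
scene yellowcap [269. 175.] box [264.8 172.2   9.5   6.5] exp [268.  176.9] pos [ 0.5085 -0.0138]Traceback (most recent call last):
  File "<stdin>", line 13, in <module>
ValueError: attempt to get argmax of an empty sequence
```

```bash
cat > m.py <<'E'
from h import *
ps={c:bot.camera(c) for c in ['scene','top']}
est={'yellowcap':(.503,-.016,.085),'blackcap':(.496,-.154,.08),'whitecap':(.43,-.214,.085),'tray':(.588,-.065,.01),'yrim':(.42,-.333,.014)}
for c,p in ps.items():
    f=cv2.resize(p['frame'],None,fx=4,fy=4,interpolation=cv2.INTER_CUBIC); h=cv2.cvtColor(f,cv2.COLOR_RGB2HSV).astype(int); H,S,V=h[...,0],h[...,1],h[...,2]
    m={'yellowcap':(H>12)&(H<35)&(S>150)&(V>110),'blackcap':(f.max(2)<60)&(f.max(2).astype(int)-f.min(2)<25),'whitecap':(S<60)&(V>125),'tray':(H>100)&(H<130)&(S>140),'yrim':(H>20)&(H<35)&(S>110)}
    for n,e in est.items():
        u,v=proj(p,np.array(e)); r=9 if 'cap' in n else 32
        M=np.zeros(f.shape[:2],np.uint8); sl=np.s_[int(4*(v-r)):int(4*(v+r)),int(4*(u-r)):int(4*(u+r))]
        M[sl]=(m[n][sl]*255)
        k,l,s,cc=cv2.connectedComponentsWithStats(M)
        if k<2: print(c,n,'none'); continue
        i=1+s[1:,4].argmax(); 
        cn,_=cv2.findContours((l==i).astype(np.uint8),cv2.RETR_EXTERNAL,cv2.CHAIN_APPROX_NONE); cn=max(cn,key=len)
        (eu,ev),ax,an=cv2.fitEllipse(cn); 
        if n=='tray': eu,ev=cc[i]
        eu,ev=(eu-1.5)/4,(ev-1.5)/4
        print(c,n,np.round([eu,ev],1),'box',np.round(s[i,:4]/4,1),'exp',np.round([u,v],1),'pos',np.round(onz(p,eu,ev,e[2]),4)[:2])
    # overlay
    f=p['frame'].copy()
    for nm,(x,y,z,r) in {'sb':(.632,.029,.014,.0375),'sw':(.609,-.189,.014,.0375),'sy':(.420,-.333,.014,.0375),'bk':(.629,.03,.057,.0255),'w':(.430,-.214,0,.022),'b':(.496,-.154,0,.02),'y':(.503,-.016,0,.022)}.items():
        pts=np.array([proj(p,np.array([x+r*np.cos(a),y+r*np.sin(a),z])) for a in np.linspace(0,6.28,60)])
        if nm=='sb': F=cv2.resize(f,None,fx=4,fy=4,interpolation=cv2.INTER_CUBIC)
        cv2.polylines(F,[np.round(pts*4+1.5).astype(int)],True,(255,0,0),1)
    y0,y1,x0,x1=(125,335,225,405) if c=='scene' else (125,275,220,440)
    a=F[4*y0:4*y1,4*x0:4*x1][:,:,::-1]; s=min(800/a.shape[1],600/a.shape[0]); cv2.imwrite(f'pics/{c}1.png',cv2.resize(a,None,fx=s,fy=s,interpolation=cv2.INTER_AREA))
E
python3 m.py
```

```text
scene yellowcap [269. 175.] box [265.  172.2   9.2   6.5] exp [267.9 176.2] pos [ 0.5071 -0.0154]
scene blackcap [317. 213.] box [312.5 211.2  10.2   5. ] exp [316.7 210.5] pos [ 0.4914 -0.1584]
scene whitecap [319.4 244.5] box [310.8 237.   18.   16.8] exp [319.9 246.1] pos [ 0.4323 -0.211 ]
scene tray [314.4 189. ] box [290.8 173.2  46.8  32.5] exp [311.7 187.1] pos [ 0.5874 -0.0736]
scene yrim [368.  306.7] box [348.5 288.2  40.   37.8] exp [367.3 303.7] pos [ 0.4157 -0.3373]
top yellowcap [256.3 199.5] box [251.  194.2  11.8  11.5] exp [257.  200.2] pos [ 0.5045 -0.0147]
top blackcap [325.6 204.6] box [317.8 198.8  16.8  13. ] exp [326.7 204.7] pos [ 0.4963 -0.1518]
top whitecap [358.1 241.1] box [352.8 236.   11.8  11. ] exp [357.5 238.2] pos [ 0.4244 -0.2151]
top tray [287.8 168.6] box [267.8 148.   41.5  42. ] exp [286.6 168.6] pos [ 0.5879 -0.0676]
top yrim [412.1 248.4] box [394.8 231.   35.8  35.8] exp [412.2 246.7] pos [ 0.4165 -0.3327]
```

View pics/top1.png

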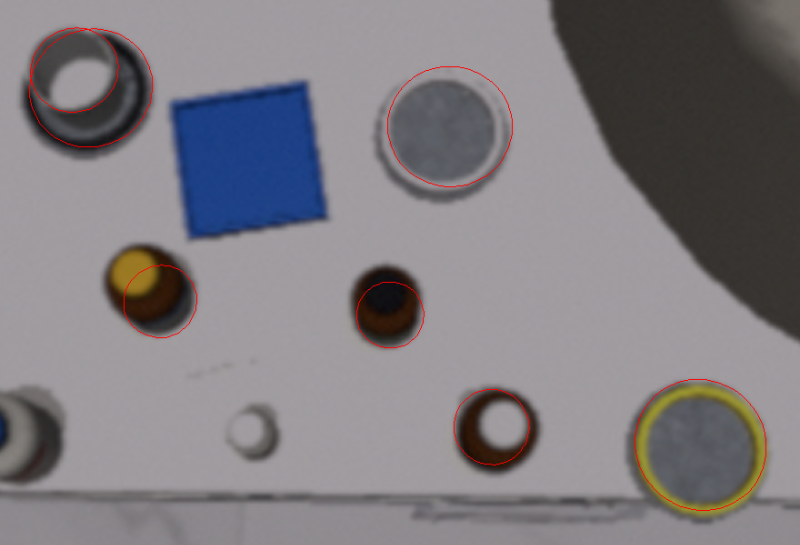

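View pics/scene1.png

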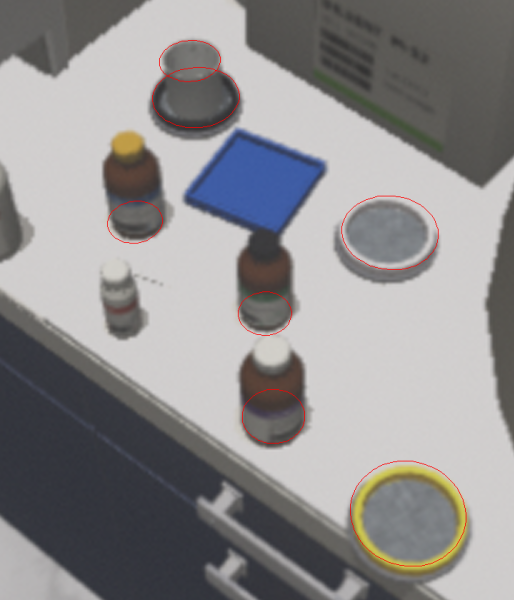

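Positions settle at about: beaker and black stand (0.630, 0.031), tray (0.588, -0.066), white stand (0.605, -0.187), yellow stand (0.416, -0.334). The bottles are at yellow (0.505, -0.015), black (0.495, -0.154) and white (0.427, -0.213). I'll go to a safe forward pose first and align the jaws with world x.

```bash
python3 -m handwheel '[[72.1,0,0,0,-0.403,0.289,-1],[72.1,0,0,0,-0.403,0.289,-1],[72.1,0,0,0,-0.403,0.289,-1],[72.1,0,0,0,-0.403,0.289,-1],[72.1,0,0,0,-0.403,0.289,-1],[72.1,0,0,0,-0.403,0.289,-1],[72.1,0,0,0,-0.403,0.289,-1],[72.1,0,0,0,-0.403,0.289,-1],[72.1,0,0,0,-0.403,0.289,-1],[72.1,0,0,0,-0.403,0.289,-1],[72.1,0,0,0,-0.403,0.289,-1]]' 30; python3 -c "
from h import *
o=bot.get_obs();print(np.round(Rt(),3).tolist(),np.round(o['q'],1))
p=bot.camera('wrist');print(np.round(p['tool_from_camera'],3).tolist(),p['fx'])"
```

```text
time: 3.68
ee_pos: [0.32, 0.052, 0.2503]
tcp_rot: [172.8, 90.0, 82.9]
wrist_force: [-0.4, 0.3, -0.5]
opening: 0.0856
[[0.0, 1.0, 0.002], [0.0, 0.002, -1.0], [-1.0, 0.0, -0.0]] [  9.2 -25.6 -16.   99.6   0.   99.1]
[[0.0, -0.278, 0.961, -0.124], [1.0, 0.002, 0.0, 0.001], [-0.002, 0.961, 0.278, -0.071], [0.0, 0.0, 0.0, 1.0]] 299.30404670027445
```

```bash
python3 -m handwheel '[[-90,0,0,0,0.05,0.021,-1],[-90,0,0,0,0.05,0.021,-1],[-90,0,0,0,0.05,0.021,-1],[-90,0,0,0,0.05,0.021,-1],[-90,0,0,0,0.05,0.021,-1],[-90,0,0,0,0.05,0.021,-1],[-90,0,0,0,0.05,0.021,-1],[-90,0,0,0,0.05,0.021,-1],[-90,0,0,0,0.05,0.021,-1],[-90,0,0,0.09,0.29,0.021,-1],[-90,0,0,0.09,0.29,0.021,-1],[-90,0,0,0.09,0.29,0.021,-1],[-90,0,0,0.09,0.29,0.021,-1],[-90,0,0,0.09,0.29,0.021,-1],[-90,0,0,0.09,0.29,0.021,-1],[-90,0,0,0.09,0.29,0.021,-1]]'
cat >> h.py <<'E'
def wrist():
    o=bot.get_obs(); p=bot.camera('wrist'); T=np.array(p['tool_from_camera']); R=Rt(o)
    Rw=R@T[:3,:3]; tw=R@T[:3,3]+np.array(o['ee_pos']); p['R']=Rw.T; p['t']=-Rw.T@tw; return p
def wfind(p,names,zs):
    for n,z in zip(names,zs):
        for q in bot.tip_of(n,p)[:2]:
            u,v=q['centre'][0]*640,q['centre'][1]*400
            print(n,round(q['conf'],2),round(u),round(v),np.round(onz(p,u,v,z),4)[:2])
def ov(p,circ,name):
    F=cv2.resize(p['frame'],None,fx=2,fy=2,interpolation=cv2.INTER_CUBIC)
    for x,y,z,r in circ:
        pts=np.array([proj(p,np.array([x+r*np.cos(a),y+r*np.sin(a),z])) for a in np.linspace(0,6.28,60)])
        cv2.polylines(F,[np.round(pts*2+.5).astype(int)],True,(255,0,0),1)
    cv2.imwrite('pics/'+name+'.png',cv2.resize(F,(800,500),interpolation=cv2.INTER_AREA)[:,:,::-1])
E
python3 - <<'E'
from h import *
p=wrist()
wfind(p,['beaker','stand_black','tray'],[.005,0,0])
ov(p,[(.630,.031,.057,.0255),(.630,.031,.005,.0235),(.63,.031,.014,.0375)],'w1')
E
```

```text
time: 5.72
ee_pos: [0.6096, 0.0307, 0.1621]
tcp_rot: [3.4, 89.9, 3.5]
wrist_force: [-0.6, -0.5, 0.2]
opening: 0.0851
beaker 0.63 321 212 [0.6313 0.031 ]
tray 0.98 217 169 [ 0.5895 -0.0703]
tray 0.69 119 71 [ 0.4982 -0.1543]
```

View pics/w1.png

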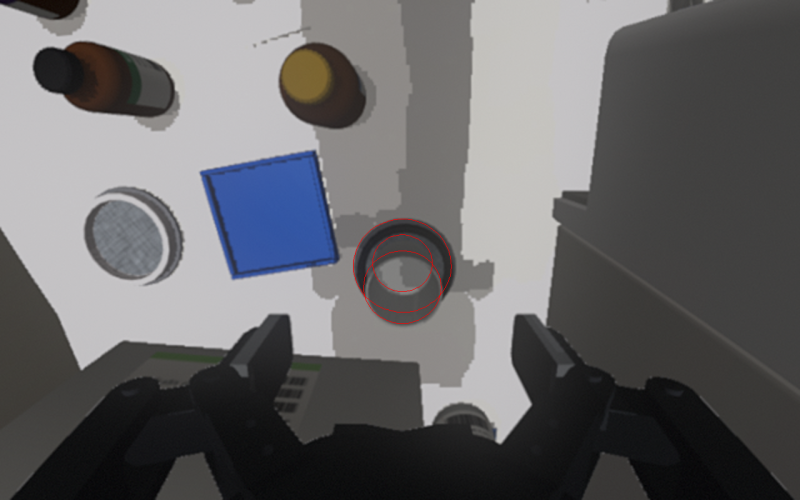

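Beaker and black stand match the overlay at (0.630, 0.031). In the full-size picture the beaker rim is around (321, 230), between the open fingers. Now down and grip.

```bash
python3 -m handwheel '[[0,0,0,0.04,0,0.02,-1],[0,0,0,0.08,0,0.02,-1],[0,0,0,0.12,0,0.02,-1],[0,0,0,0.12,0,0.02,-1],[0,0,0,0.12,0,0.02,1],[0,0,0,0.12,0,0.02,1],[0,0,0,0.12,0,0.02,1],[0,0,0,0.12,0,0.02,1],[0,0,0,0.12,0,0.02,1],[0,0,0,0.12,0,0.02,1]]' 20
python3 - <<'E'
from h import *
p=bot.camera('top'); 
f=cv2.cvtColor(p['frame'],cv2.COLOR_RGB2HSV).astype(int)
M=((f[...,0]>100)&(f[...,0]<130)&(f[...,1]>140)).astype(np.uint8)
M[:, :255]=0
k,l,s,cc=cv2.connectedComponentsWithStats(M); i=1+s[1:,4].argmax()
cn,_=cv2.findContours((l==i).astype(np.uint8),0,1); print(s[i]); P=np.array([onz(p,u,v,.012)[:2] for u,v in cn[0][:,0]],np.float32); print(cv2.minAreaRect(P))
E
```

```text
time: 7.18
ee_pos: [0.6315, 0.0299, 0.043]
tcp_rot: [1.2, 89.8, 1.2]
wrist_force: [-0.6, 0.0, 6.3]
opening: 0.0496
[ 268  148   41   42 1390]
((0.5878303647041321, -0.06721705198287964), (0.08427628129720688, 0.08241497725248337), 9.915285110473633)
```

```bash
python3 -m handwheel '[[0,0,0,-0.04,0,0,1],[0,0,0,-0.08,0,0,1],[0,0,0,-0.08,-0.05,-0.022,1],[0,0,0,-0.08,-0.098,-0.043,1],[0,0,0,-0.08,-0.098,-0.043,1],[0,0,0,-0.04,-0.098,-0.043,1],[0,0,0,-0.01,-0.098,-0.043,1],[0,0,0,0,-0.098,-0.043,1],[0,0,0,0,-0.098,-0.043,1]]'
python3 - <<'E'
from h import *
p=bot.camera('top');a=p['frame'][110:270,190:450];cv2.imwrite('pics/t2.png',cv2.resize(a,None,fx=3,fy=3)[:,:,::-1])
E
```

```text
time: 8.35
ee_pos: [0.5878, -0.0675, 0.0414]
tcp_rot: [5.3, 89.9, 5.3]
wrist_force: [-0.2, 0.3, -0.3]
opening: 0.0497
```

View pics/t2.png

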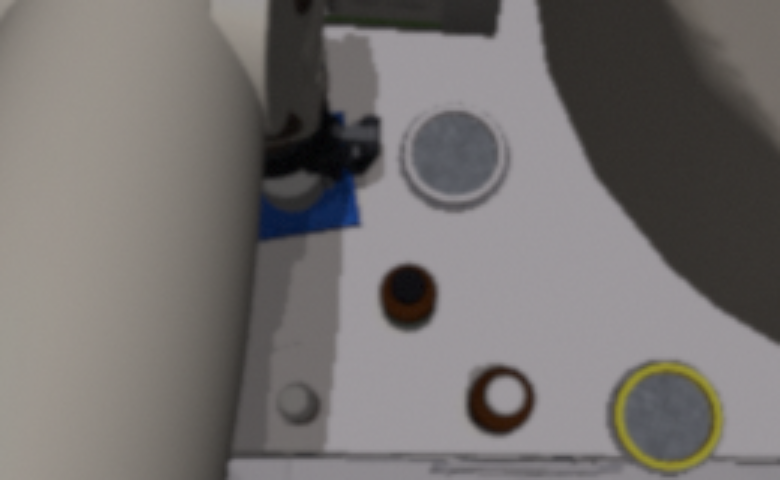

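```bash
python3 -m handwheel '[[0,0,0,0,0,0,-1],[0,0,0,0,0,0,-1],[0,0,0,0,0,0,-1],[0,0,0,0,0,0,-1],[0,0,0,-0.03,0,0,-1],[0,0,0,-0.08,0,0,-1],[0,0,0,-0.14,0,0,-1],[0,0,0,-0.14,-0.043,-0.059,-1],[0,0,0,-0.14,-0.086,-0.118,-1],[0,0,0,-0.14,-0.086,-0.118,-1],[0,0,0,-0.14,-0.086,-0.118,-1]]'
python3 - <<'E'
from h import *
p=wrist()
wfind(p,['beaker','tray','bottle_black','bottle_yellow','bottle_white','stand_white','stand_black'],[.004,0,0,0,0,0,0])
ov(p,[(.588,-.068,.056,.0255),(.588,-.068,.004,.0235),(.605,-.187,.014,.0375),(.495,-.154,.0,.02),(.495,-.154,.05,.02),(.427,-.213,0,.022),(.505,-.015,0,.022)],'w2')
E
```

```text
time: 9.78
ee_pos: [0.4687, -0.1548, 0.1807]
tcp_rot: [-11.2, 89.9, -11.4]
wrist_force: [1.4, -0.8, -0.6]
opening: 0.0856
beaker 0.93 393 288 [ 0.5895 -0.0717]
beaker 0.29 449 220 [ 0.5057 -0.0179]
bottle_black 0.58 324 213 [ 0.4993 -0.1517]
bottle_yellow 0.66 448 219 [ 0.5064 -0.0171]
bottle_white 0.9 260 144 [ 0.4258 -0.2159]
stand_white 0.8 294 302 [ 0.6097 -0.1872]
```

View pics/w2.png

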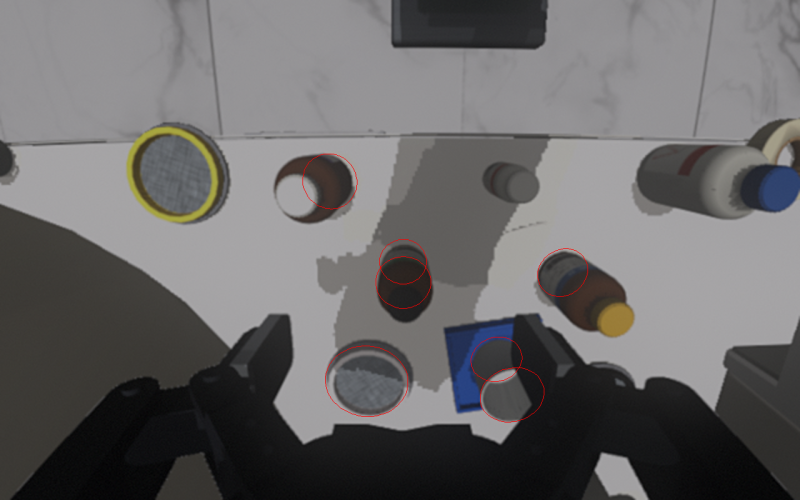

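The beaker stands in the tray at about (0.589, -0.070), inside tolerance. The black bottle's foot, at (323, 212) in the full-size picture, gives x≈0.497, y≈-0.153. Grasping it.

```bash
python3 -m handwheel '[[0,0,0,0,0.001,0.028,-1],[0,0,0,0.05,0.001,0.028,-1],[0,0,0,0.1,0.001,0.028,-1],[0,0,0,0.139,0.001,0.028,-1],[0,0,0,0.139,0.001,0.028,-1],[0,0,0,0.139,0.001,0.028,1],[0,0,0,0.139,0.001,0.028,1],[0,0,0,0.139,0.001,0.028,1],[0,0,0,0.139,0.001,0.028,1],[0,0,0,0.139,0.001,0.028,1],[0,0,0,0.139,0.001,0.028,1],[0,0,0,0.139,0.001,0.028,1]]' 40
```

```text
time: 11.68
ee_pos: [0.4981, -0.1534, 0.0432]
tcp_rot: [-12.8, 89.8, -12.8]
wrist_force: [-0.0, -0.5, 6.1]
opening: 0.038
```

```bash
python3 -m handwheel '[[0,0,0,-0.03,0,0,1],[0,0,0,-0.08,0,0,1],[0,0,0,-0.12,0,0,1],[0,0,0,-0.12,0.046,0.033,1],[0,0,0,-0.12,0.092,0.066,1],[0,0,0,-0.12,0.138,0.099,1],[0,0,0,-0.12,0.184,0.132,1],[0,0,0,-0.12,0.184,0.132,1],[0,0,0,-0.12,0.184,0.132,1]]'
python3 - <<'E'
from h import *
p=wrist()
wfind(p,['bottle_black','stand_black'],[bot.get_obs()['ee_pos'][2]-.042,0])
e=bot.get_obs()['ee_pos']
ov(p,[(.630,.031,.014,.0375),(e[0],e[1],e[2]-.043,.02),(e[0],e[1],e[2]+.007,.02),(e[0],e[1],e[2]+.042,.013)],'w3')
E
```

```text
time: 12.8
ee_pos: [0.6291, 0.0308, 0.1614]
tcp_rot: [-129.9, 90.0, -129.9]
wrist_force: [0.1, -0.6, -0.7]
opening: 0.0377
bottle_black 0.89 323 237 [0.629  0.0317]
stand_black 0.66 324 195 [0.634  0.0333]
```

View pics/w3.png

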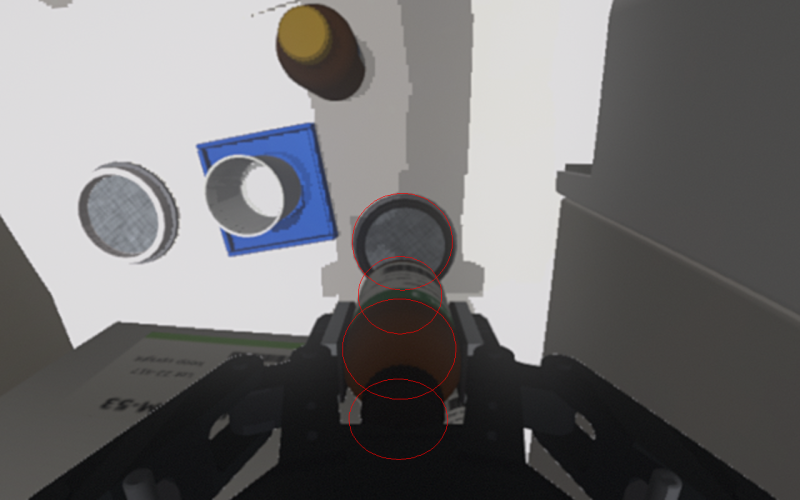

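Bottle and TCP coincide, and the stand is at about (0.631, 0.032). I'll lower by 0.113 m and release.

```bash
python3 -m handwheel '[[0,0,0,0.04,0.001,0.002,1],[0,0,0,0.08,0.001,0.002,1],[0,0,0,0.1,0.001,0.002,1],[0,0,0,0.113,0.001,0.002,1],[0,0,0,0.113,0.001,0.002,1],[0,0,0,0.113,0.001,0.002,1],[0,0,0,0.113,0.001,0.002,-1],[0,0,0,0.113,0.001,0.002,-1],[0,0,0,0.113,0.001,0.002,-1],[0,0,0,0.113,0.001,0.002,-1],[0,0,0,0.08,0.001,0.002,-1],[0,0,0,0.03,0.001,0.002,-1],[0,0,0,-0.02,0.001,0.002,-1],[0,0,0,-0.02,-0.02,-0.06,-1],[0,0,0,-0.02,-0.045,-0.12,-1],[0,0,0,-0.02,-0.045,-0.15,-1],[0,0,0,-0.02,-0.045,-0.15,-1],[0,0,0,-0.02,-0.045,-0.15,-1]]'
python3 - <<'E'
from h import *
p=wrist()
wfind(p,['bottle_black','bottle_yellow','beaker','stand_black'],[.005,0,.004,0])
ov(p,[(.631,.032,.014,.0375),(.631,.032,.005,.02),(.631,.032,.09,.013),(.505,-.015,0,.022),(.505,-.015,.055,.022)],'w4')
E
```

```text
time: 15.2
ee_pos: [0.4798, -0.0141, 0.1816]
tcp_rot: [-0.6, 89.9, -0.6]
wrist_force: [1.2, 0.1, -0.1]
opening: 0.086
bottle_black 0.67 363 312 [0.6328 0.0356]
bottle_yellow 0.79 316 210 [ 0.5068 -0.0193]
beaker 0.83 271 280 [ 0.5899 -0.0707]
stand_black 0.81 362 313 [0.6377 0.0351]
```

View pics/w4.png

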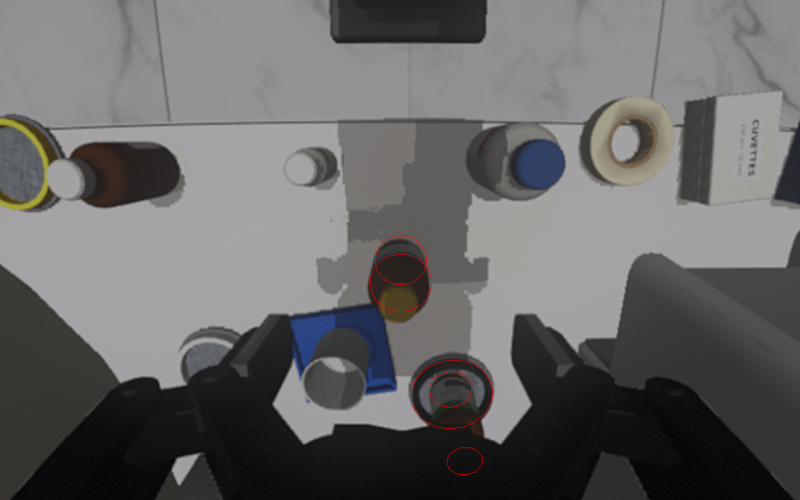

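```bash
python3 -m handwheel '[[0,0,0,0,-0.002,0.026,-1],[0,0,0,0.05,-0.002,0.026,-1],[0,0,0,0.1,-0.002,0.026,-1],[0,0,0,0.134,-0.002,0.026,-1],[0,0,0,0.134,-0.002,0.026,-1],[0,0,0,0.134,-0.002,0.026,1],[0,0,0,0.134,-0.002,0.026,1],[0,0,0,0.134,-0.002,0.026,1],[0,0,0,0.134,-0.002,0.026,1],[0,0,0,0.134,-0.002,0.026,1],[0,0,0,0.134,-0.002,0.026,1],[0,0,0,0.134,-0.002,0.026,1]]' 40
```

```text
time: 16.95
ee_pos: [0.5063, -0.0163, 0.0492]
tcp_rot: [-5.0, 89.8, -5.1]
wrist_force: [-0.1, 0.0, 5.0]
opening: 0.0422
```

```bash
python3 -m handwheel '[[0,0,0,-0.03,0,0,1],[0,0,0,-0.08,0,0,1],[0,0,0,-0.13,0,0,1],[0,0,0,-0.13,-0.053,-0.015,1],[0,0,0,-0.13,-0.106,-0.03,1],[0,0,0,-0.13,-0.159,-0.045,1],[0,0,0,-0.13,-0.212,-0.06,1],[0,0,0,-0.13,-0.265,-0.075,1],[0,0,0,-0.13,-0.318,-0.09,1],[0,0,0,-0.13,-0.318,-0.09,1],[0,0,0,-0.13,-0.318,-0.09,1]]'
python3 - <<'E'
from h import *
e=bot.get_obs()['ee_pos']
p=wrist()
wfind(p,['bottle_yellow','stand_yellow','bottle_white'],[e[2]-.049,0,0])
ov(p,[(.416,-.334,.014,.0375),(.416,-.334,.014,.032),(e[0],e[1],e[2]-.049,.022),(e[0],e[1],e[2]+.006,.022)],'w5')
E
```

```text
time: 18.32
ee_pos: [0.4151, -0.334, 0.1776]
tcp_rot: [21.6, 90.0, 21.6]
wrist_force: [0.3, 0.1, -1.7]
opening: 0.0422
bottle_yellow 0.85 320 234 [ 0.416  -0.3346]
stand_yellow 0.76 319 191 [ 0.4199 -0.3361]
stand_yellow 0.33 435 197 [ 0.4267 -0.2142]
bottle_white 0.81 433 197 [ 0.4262 -0.2163]
bottle_white 0.33 602 348 [0.6352 0.0408]
```

View pics/w5.png

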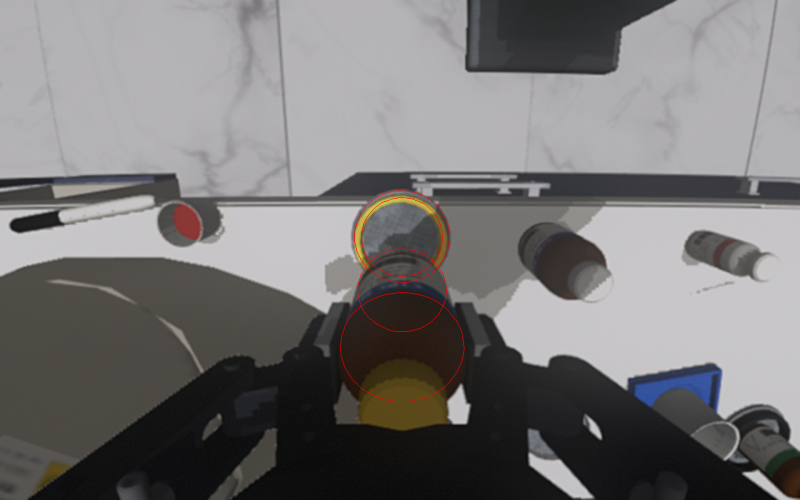

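```bash
python3 -m handwheel '[[0,0,0,0.04,0,0.002,1],[0,0,0,0.08,0,0.002,1],[0,0,0,0.11,0,0.002,1],[0,0,0,0.123,0,0.002,1],[0,0,0,0.123,0,0.002,1],[0,0,0,0.123,0,0.002,1],[0,0,0,0.123,0,0.002,-1],[0,0,0,0.123,0,0.002,-1],[0,0,0,0.123,0,0.002,-1],[0,0,0,0.123,0,0.002,-1],[0,0,0,0.09,0,0.002,-1],[0,0,0,0.04,0,0.002,-1],[0,0,0,-0.01,0,0.002,-1],[0,0,0,-0.01,0.06,0.002,-1],[0,0,0,-0.01,0.119,-0.015,-1],[0,0,0,-0.01,0.119,-0.015,-1],[0,0,0,-0.01,0.119,-0.015,-1]]'
python3 - <<'E'
from h import *
p=wrist()
wfind(p,['bottle_yellow','stand_yellow','bottle_white'],[.005,0,0])
ov(p,[(.417,-.334,.014,.0375),(.417,-.334,.005,.022),(.426,-.215,0,.022),(.426,-.215,.055,.022)],'w6')
E
```

```text
time: 20.65
ee_pos: [0.4004, -0.2152, 0.1876]
tcp_rot: [-37.7, 89.9, -37.7]
wrist_force: [0.3, -0.1, -0.4]
opening: 0.0853
bottle_yellow 0.79 210 198 [ 0.415  -0.3341]
bottle_yellow 0.5 510 358 [0.6326 0.0334]
bottle_white 0.89 324 208 [ 0.427  -0.2127]
```

View pics/w6.png

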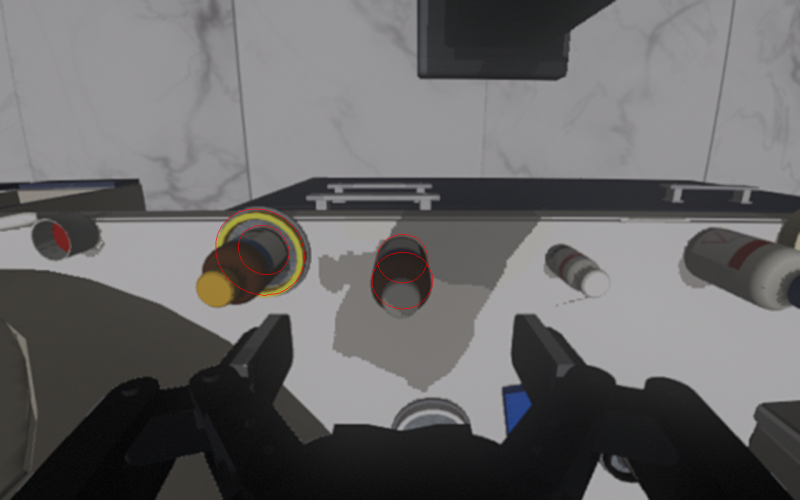

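The yellow bottle stands in its stand. The white-capped bottle matches at (0.427, -0.215), so I grasp it.

```bash
python3 -m handwheel '[[0,0,0,0,0,0.027,-1],[0,0,0,0.05,0,0.027,-1],[0,0,0,0.1,0,0.027,-1],[0,0,0,0.139,0,0.027,-1],[0,0,0,0.139,0,0.027,-1],[0,0,0,0.139,0,0.027,1],[0,0,0,0.139,0,0.027,1],[0,0,0,0.139,0,0.027,1],[0,0,0,0.139,0,0.027,1],[0,0,0,0.139,0,0.027,1],[0,0,0,0.139,0,0.027,1],[0,0,0,0.139,0,0.027,1]]' 40
```

```text
time: 22.35
ee_pos: [0.4281, -0.2157, 0.0503]
tcp_rot: [-30.6, 89.8, -30.6]
wrist_force: [-0.4, -0.6, 6.2]
opening: 0.0421
```

```bash
python3 -m handwheel '[[0,0,0,-0.03,0,0,1],[0,0,0,-0.08,0,0,1],[0,0,0,-0.12,0,0,1],[0,0,0,-0.12,0.007,0.045,1],[0,0,0,-0.12,0.014,0.09,1],[0,0,0,-0.12,0.021,0.135,1],[0,0,0,-0.12,0.028,0.178,1],[0,0,0,-0.12,0.028,0.178,1],[0,0,0,-0.12,0.028,0.178,1]]'
python3 - <<'E'
from h import *
e=bot.get_obs()['ee_pos']
p=wrist()
wfind(p,['bottle_white','stand_white','beaker'],[e[2]-.05,0,.004])
ov(p,[(.606,-.187,.014,.0375),(.606,-.187,.014,.032),(e[0],e[1],e[2]-.05,.022),(e[0],e[1],e[2]+.005,.022)],'w7')
E
```

```text
time: 23.48
ee_pos: [0.605, -0.1871, 0.1686]
tcp_rot: [-162.9, 90.0, -162.9]
wrist_force: [-0.6, 0.4, -1.6]
opening: 0.0421
bottle_white 0.86 323 229 [ 0.6028 -0.1859]
beaker 0.9 440 171 [ 0.5868 -0.0703]
```

View pics/w7.png

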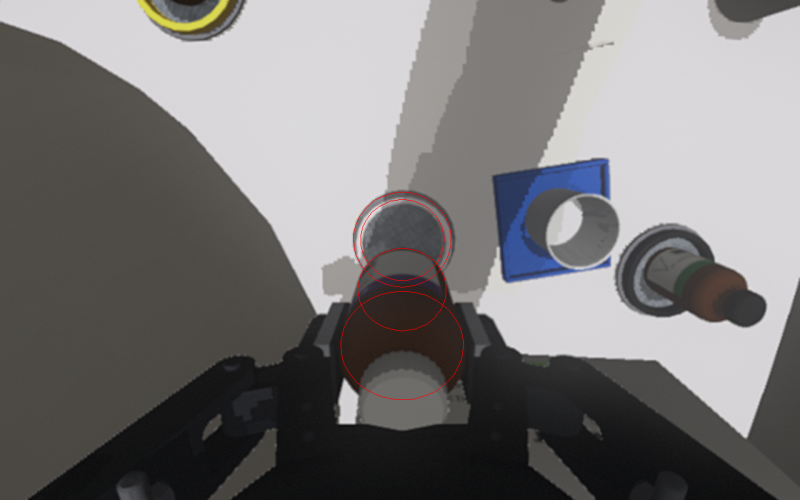

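```bash
python3 -m handwheel '[[0,0,0,0.04,0,0.002,1],[0,0,0,0.08,0,0.002,1],[0,0,0,0.1,0,0.002,1],[0,0,0,0.113,0,0.002,1],[0,0,0,0.113,0,0.002,1],[0,0,0,0.113,0,0.002,1],[0,0,0,0.113,0,0.002,-1],[0,0,0,0.113,0,0.002,-1],[0,0,0,0.113,0,0.002,-1],[0,0,0,0.113,0,0.002,-1],[0,0,0,0.08,0,0.002,-1],[0,0,0,0.03,0,0.002,-1],[0,0,0,-0.03,0,0.002,-1],[0,0,0,-0.06,0.03,-0.06,-1],[0,0,0,-0.08,0.05,-0.12,-1],[0,0,0,-0.08,0.06,-0.18,-1],[0,0,0,-0.08,0.08,-0.24,-1],[0,0,0,-0.08,0.08,-0.24,-1],[0,0,0,-0.08,0.08,-0.24,-1]]'
python3 - <<'E'
from h import *
names="bottle_black bottle_yellow bottle_white beaker wash_bottle dropper_bottle".split()
circ=[(.631,.032,.014,.0375),(.417,-.334,.014,.0375),(.607,-.187,.014,.0375),(.631,.032,.005,.02),(.417,-.334,.005,.022),(.607,-.187,.005,.022)]
p=wrist(); wfind(p,names,[.005,.005,.005,.004,0,0]); ov(p,circ,'w8')
p=bot.camera('scene'); print('scene'); wfind(p,names,[.005,.005,.005,.004,0,0])
F=cv2.resize(p['frame'][110:350,180:440],None,fx=3,fy=2.45,interpolation=cv2.INTER_CUBIC); cv2.imwrite('pics/s8.png',F[:,:,::-1])
E
```

```text
time: 26.05
ee_pos: [0.3651, -0.1071, 0.2489]
tcp_rot: [-16.3, 89.9, -16.4]
wrist_force: [0.4, -0.1, 0.0]
opening: 0.0855
bottle_black 0.66 414 346 [0.6291 0.0348]
bottle_yellow 0.74 269 336 [ 0.6108 -0.1855]
bottle_yellow 0.66 147 213 [ 0.4171 -0.3374]
bottle_white 0.88 267 334 [ 0.6066 -0.1871]
beaker 0.75 345 324 [ 0.5886 -0.0725]
wash_bottle 0.97 447 212 [0.4167 0.0597]
dropper_bottle 0.7 344 217 [ 0.4237 -0.0771]
dropper_bottle 0.4 153 214 [ 0.4206 -0.3327]
scene
bottle_black 0.91 289 162 [0.6235 0.0351]
bottle_yellow 0.97 368 311 [ 0.4125 -0.3408]
bottle_white 0.9 358 208 [ 0.6062 -0.1844]
beaker 0.85 311 189 [ 0.5868 -0.0631]
wash_bottle 0.78 223 210 [0.4182 0.0556]
wash_bottle 0.17 316 189 [ 0.5964 -0.0716]
dropper_bottle 0.58 267 238 [ 0.4225 -0.0761]
```

View pics/w8.png

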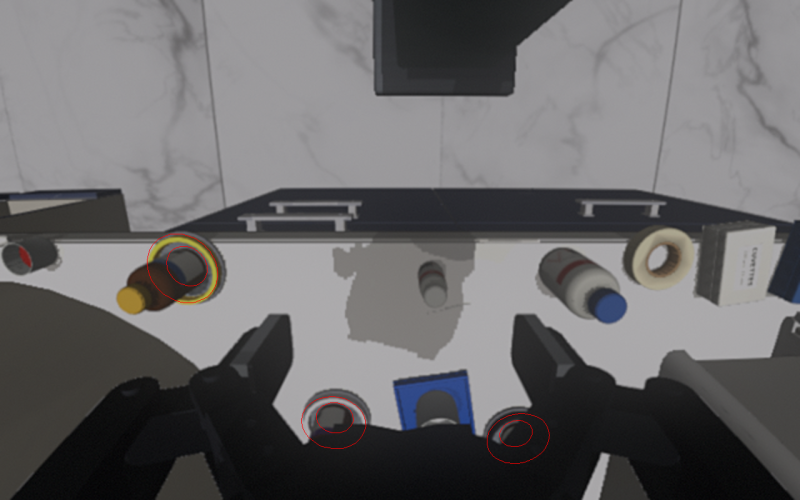

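View pics/s8.png

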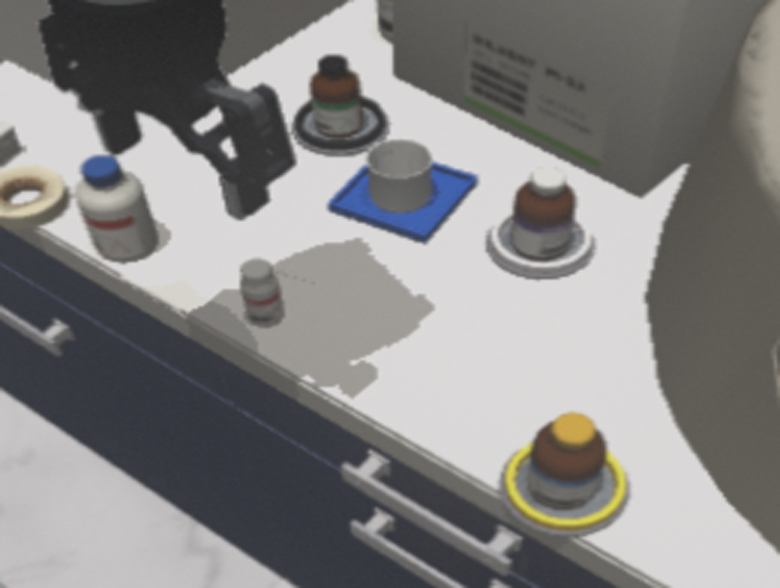

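All are placed. I'll do one closer check of bottle against stand centring.

Run:
```python
from h import *
tiles=[]
for c in ['scene','top']:
    p=bot.camera(c); F=cv2.resize(p['frame'],None,fx=6,fy=6,interpolation=cv2.INTER_CUBIC); G=F.copy()
    def circ(x,y,z,r,col):
        pts=np.array([proj(p,np.array([x+r*np.cos(a),y+r*np.sin(a),z])) for a in np.linspace(0,6.28,60)])
        cv2.polylines(G,[np.round(pts*6+2.5).astype(int)],True,col,1)
    row=[]
    for x,y,r,h in [(.631,.032,.02,.085),(.417,-.334,.022,.09),(.607,-.187,.022,.09)]:
        circ(x,y,.014,.0375,(255,0,0));circ(x,y,.005,r,(0,255,0));circ(x,y,.005+h-.035,r,(0,255,255))
        u,v=(proj(p,np.array([x,y,.03]))*6).astype(int); row.append(cv2.resize(G[v-150:v+130,u-140:u+140],(260,260)))
    tiles.append(np.hstack(row))
cv2.imwrite('pics/chk.png',np.vstack(tiles)[:,:,::-1])
```

```text
(no output)
```

View pics/chk.png

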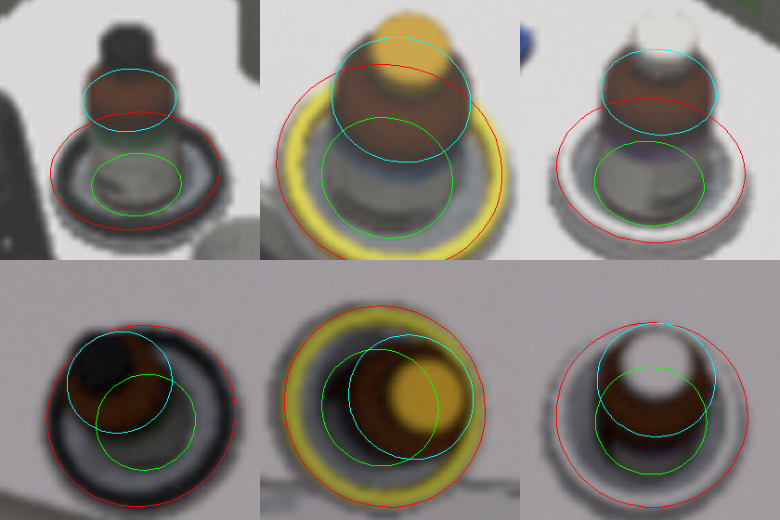

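The top view fits within a few mm, but the oblique one hints at a slight offset. I'll take a closer wrist view of the black and white bottles.

```bash
python3 -m handwheel '[[0,0,0,0,0.03,0.06,-1],[0,0,0,0,0.03,0.12,-1],[0,0,0,0,0.03,0.18,-1],[0,0,0,0,0.03,0.245,-1],[0,0,0,0,0.03,0.245,-1],[0,0,0,0,0.03,0.245,-1],[0,0,0,0,0.03,0.245,-1]]'
cat > c.py <<'E'
from h import *
import sys
p=wrist(); G=cv2.resize(p['frame'],None,fx=6,fy=6,interpolation=cv2.INTER_CUBIC); H=G.copy()
def circ(x,y,z,r,col):
    pts=np.array([proj(p,np.array([x+r*np.cos(a),y+r*np.sin(a),z])) for a in np.linspace(0,6.28,60)])
    cv2.polylines(G,[np.round(pts*6+2.5).astype(int)],True,col,1)
row=[]
for x,y,r in eval(sys.argv[1]):
    circ(x,y,.014,.0375,(255,0,0));circ(x,y,.014,.032,(255,0,0));circ(x,y,.005,r,(0,255,0))
    u,v=(proj(p,np.array([x,y,.02]))*6).astype(int); s=np.s_[max(v-230,0):v+230,max(u-230,0):u+230]
    row.append(np.vstack([cv2.resize(a[s],(300,300)) for a in (H,G)]))
cv2.imwrite('pics/'+sys.argv[2]+'.png',np.hstack(row)[:,:,::-1])
E
python3 c.py '[(.631,.032,.02),(.607,-.187,.022)]' c1
```

```text
time: 27.72
ee_pos: [0.6092, -0.0773, 0.2498]
tcp_rot: [-8.0, 89.9, -8.1]
wrist_force: [-0.1, -0.3, 0.4]
opening: 0.0854
```

View pics/c1.png

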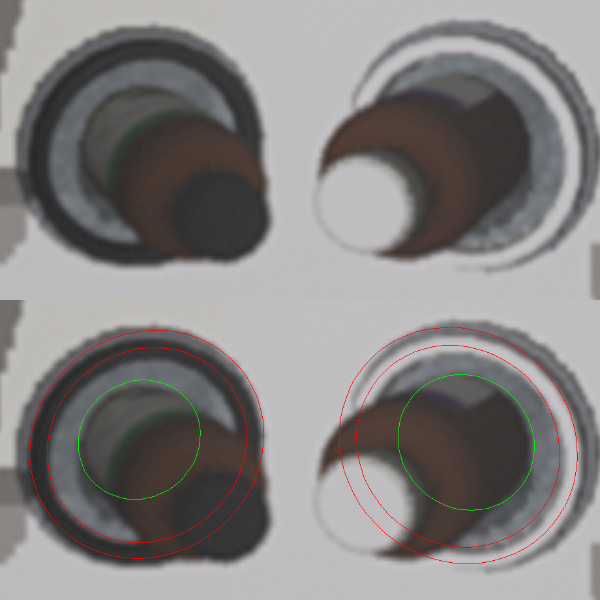

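Black is off by about 2 mm and white by about 4 mm, against an allowance of 13 mm. Yellow agrees too, so I'm handing in.

```bash
python3 -c "
from h import *
print(bot.get_obs()['time'],np.round(bot.get_obs()['qd'],2)); print(bot.job_done())"
```

```text
27.775 [-0.09 -0.07 -0.08 -0.01 -0.01  0.03]
the job is handed in; nothing more can be done
None
```

I moved the empty beaker into the blue tray and stood the black-, yellow- and white-capped bottles in their matching stands. I handed the job in at about 28 s of the 88 s allowed; it returns no verdict.

| Item | Offset from centre | Allowed | How checked |
|---|---|---|---|
| Black-capped bottle | about 2 mm | 13 mm | Close wrist picture |
| White-capped bottle | about 4 mm | 13 mm | Close wrist picture |
| Yellow-capped bottle | a few mm | 13 mm | Wrist picture after release and top view |
| Beaker | under 10 mm | 25 mm | Wrist and scene pictures |

- **Upright and clear:** the last pictures show everything upright. The gripper was open and about 0.25 m above the worktop, touching nothing.
- **White bottles:** I never touched either one. The networks placed the dropper bottle within about 4 mm of its start. The wash bottle's readings differed from its start by up to about 12 mm. I put that down to detection scatter and did not check it further.
- **Disagreements:** the oblique scene camera put stands and bottles several mm from where the top and wrist cameras did. I relied on the bottle-to-rim offset within the same picture.
- **Force reading:** the wrist force read about 5–6 N upward each time the gripper closed, and was back near zero by the next reading.

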